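Unlatch and open the kiln control box

TASK

The kiln's control box on the studio bench has to be opened for inspection: turn the key that sits in its lock a full quarter turn clockwise, then swing the top panel up by its handle until it stands upright or leans back. Leave it standing open, with the key still turned, and let go.

Things in the scene. Friction and masses are not known exactly. Their poses are not given: they have to be found in the camera images.
- cam_key (a joint): Turn of the key, rad: 0 locked, 1.571 unlocked (end stop); grows clockwise seen from above the panel; starts between 0 and 0.25. It needs about 0.1 N m and stays where left. Below about 1.2 the cam under the panel holds the panel shut.
- key_grip (a point): Centre of the flat black key head standing at the panel's front left (as the robot sees it): 44 mm long (own x), 9 thick (own y), 26 high (own z, the turning axis), the centre 31 mm above the panel's face. At joint 0 its long way points from front edge to hinge (own x towards the hinge); unlocked, it lies parallel to the front edge. Not the round dial with a bar grip on a smaller box nearby.
- panel (a joint): Opening of the box's top panel, rad: 0 shut (level), 1.571 upright, 1.9 end stop, leaning back. Light grey steel, 260 mm along the hinge, 170 mm from front edge to hinge, 6 mm thick, underside 90 mm above the bench when shut; hinged at its rear edge. The hinge is stiff: the panel stays at any angle, and lifting it by the handle takes 5 to 8 N.
- panel_handle (a point): Middle of the grip bar of the panel's steel U handle: round bar 10 mm thick, 90 mm long, centre 34 mm above the panel's face, 25 mm in from the front edge. Moves with the panel; axes: x from front edge to hinge, y along the bar, z out of the face. From here the hinge line (along y) is 145 mm in +x and 40 mm in -z; the key's axis is 125 mm in +y, 5 mm in +x.

How it is judged:
By the outcome, as a careful person would: the job done as asked, in the order asked, and still so for the second after the job is handed in, with the robot touching nothing.
It also fails if it takes over 58 s, if anything falls off the work surface, if the arm or the gripper's body presses on something with over 40 N, if the wrist force passes 120 N, or if a joint passes its speed limit or range.

ROBOT

A 7-joint arm with a two-finger parallel gripper is mounted at the origin on the work surface. World frame = base frame: x ahead of the robot, y to its left, z up, the work surface at z = 0. Lengths are in m, angles in rad, forces in N, time in s.
With the tool pointing down it reaches from about 0.425 to 0.875 m from the base axis. Payload 4.7 kg.
Tool frame: the origin (TCP) lies midway between the tips of the shut fingers; the grasp point (between the pads) lies 19 mm behind it (ctrl.grip_point_offset is the distance from the TCP to the grasp point, in m); z points along the fingers, y is the line along which they close (so a half turn about z gives the same grasp; the last joint's range is limited). The gripper opens to 87 mm and grips with 3 to 60 N. Pads are 19 mm wide; open, the fingers measure 117 mm over their backs; the gripper's body (75 mm by 190 mm) begins 51 mm behind the grasp point.
Start: joints at [-1.317, 0.321, -0.07, 1.45, 0.023, 1.371, -0.057], TCP at [0.154, 0.631, 0.223] pointing down, gripper open.
Joint ranges: [-2.86, 2.86], [-0.3, 2.09], [-1.38, 1.24], [0.06, 2.45], [-1.56, 4.7], [0.09, 2.05], [-2.69, 2.69]. Speed limits (rad/s): [2.57, 2.57, 3.14, 3.14, 3.14, 3.14, 3.14].

INTERFACE

Orientations are given as a rotation vector (axis times angle).
In Python, from bench import ctrl gives the robot as it stands.
- The arm moves only by the tool move_arm, never from a script. Its argument "increments" is text: rows parted by semicolons, each of 7 numbers parted by spaces: the shift along the world's x, y, z in mm, then the turn, a rotation vector about the world's x, y, z in degrees, then the closure in counts, from 0 (fully open) to 255 (shut). A call has exactly 8 rows; each row shifts and turns the commanded pose from where the row before left it; what a row does not reach is not made up. A row lasts 1/12 s, in which the tool goes at most 41.7 mm and 7.16 degrees, less where a joint would pass 70% of its speed; a pose out of reach is approached as far as the arm can. A call with a gripper value outside its range is refused whole. The fingers move at their own pace and stop on an object; "grip_force" is the grip in N (left out, the last holds). Time passes only in rows, so rows that do not move let the fingers close, or fill a call up. It gives the time, the measured TCP pose, the force, the opening and the grip force at its end, in the units of the state.
- ctrl.get_state(): the state, without advancing time (a new reading comes with each control period).
- ctrl.get_image(name): name is "scene" or "top" or "wrist"; returns a dict with "frame" (384x512x3 uint8, red, green, blue), "depth" (384x512 float32, m along the optical axis (not along the pixel's ray), 0 where there is no reading), "fx", "fy", "cx", "cy" (pixels), "position" and "orientation" of the camera in the world. Camera axes: x right, y down, z forward; pixel columns grow to the right and rows downward; lengths in m; the calibration is good to about 2 mm. A picture is of the moment at which its call begins.
- ctrl.close_job(): hands the job in; it is judged then, once.
Trained networks look in a picture, given as the dict that the camera call returned (one of the last four; its "shot" number tells which), for a name from the list of things; names that differ only in an ending like _2 or _b are one class to them, and where a whole thing is asked for, a point or a joint stands for the part that bears it (a point fixed in the world has none). Each returns a list of dicts, best first, with "score" (0 to 1); they miss things now and then, are a little off and sometimes report something else, mostly with a low value. They report only what shows in the picture. A call takes as long as a camera call.
- ctrl.find_in(target, picture): "centre" ([x, y, z] in m, in world coordinates, good to about 4 mm: the middle of the surface that is visible of it).
- ctrl.silhouettes(target, picture): "region" (384x512 bool, what is visible of it).
The state is a dict: "time": time; "joint_positions": joint angles; "qd": joint speeds; "joint_torque": joint torques, N m; "position": TCP position; "tool_rot": TCP orientation; "ft_force": force on the tool from outside, world axes, zero at the start; "torque": the same for the moment, N m; "grip_width": opening from 0.0 (shut) to 1.0 (fully open); "grip_force": force on a finger pad.
Only numpy, scipy, OpenCV 4.12 (cv2) and the standard library are available. Lean on these libraries where they do the work, as an engineer would, in place of code of your own. Each camera call takes 0.05 s, during which the arm holds its last target. There are 200 camera calls.

## Working session

There is one attempt and no reset: what is moved stays moved. The work goes in short steps, Python scripts to look and compute and a tool call to move; the robot and the scene stay as the last step left them, time stands still between calls to the robot, and variables do not carry over. Pictures are saved under pics/ and viewed, at most 10 in all, crops included, and the job is handed in when it is done.

Besides the shell and the picture viewer there is one more tool, called after "Emit:" by a JSON object that holds its "op" and its "data". move_arm: Moves the arm, as the interface text tells. Its arguments: {"type":"object","properties":{"increments":{"type":"string"},"grip_force":{"type":"number"}},"required":["increments"]}

```bash
mkdir -p pics; ls; cat > h.py <<'E'
import numpy as np, cv2
from bench import ctrl
from scipy.spatial.transform import Rotation as R
def st():
    s=ctrl.get_state(); print('t',s['time'],'pos',np.round(s['position'],4),'rv',np.round(s['tool_rot'],3),'f',np.round(s['ft_force'],1),'w',s['grip_width'],'gf',s['grip_force'],'q',np.round(s['joint_positions'],2)); return s
def rot(o):
    o=np.array(o,float)
    return o if o.shape==(3,3) else (R.from_rotvec(o).as_matrix() if o.size==3 else R.from_quat(o).as_matrix())
def cloud(p):
    d=p['depth']; v,u=np.indices(d.shape)
    c=np.stack([(u-p['cx'])/p['fx']*d,(v-p['cy'])/p['fy']*d,d],-1)
    return c@rot(p['orientation']).T+np.array(p['position'])
E
python3 - <<'E'
from h import *
st()
ims=[]
for n in ['scene','top']:
    p=ctrl.get_image(n); ims.append(p['frame']); print(n,p['position'],p['orientation'],p['fx'])
    C=cloud(p)
    for t in ['key_grip','panel_handle','panel']:
        for r in ctrl.find_in(t,p)[:2]: print(t,np.round(r['centre'],4),r['score'])
    if n=='top':
        for t in ['key_grip','panel_handle','panel']:
            for r in ctrl.silhouettes(t,p)[:1]:
                m=r['region']&(p['depth']>0); X=C[m]; (c,s,a)=cv2.minAreaRect((X[:,:2]*1000).astype(np.float32)); print(t,m.sum(),np.median(X,0),X.max(0),c,s,a)
cv2.imwrite('pics/a.png',cv2.resize(np.vstack(ims),None,fx=.75,fy=.75)[:,:,::-1])
E
```

```text
pics
t 0.0 pos [0.1543 0.6309 0.2215] rv [-3.760e-01 -3.119e+00  3.000e-03] f [ 0.2 -0.2 -0.6] w 1.0009937084102885 gf 0.0 q [-1.32  0.32 -0.07  1.45  0.02  1.37 -0.06]
scene [0.88153522 0.35052061 0.6900148 ] [-1.08649273 -2.51031451  0.88688591] 486.97633532204026
key_grip [0.4919 0.0848 0.1353] 0.52
panel_handle [0.5566 0.0398 0.0963] 0.64
panel [0.5592 0.0388 0.0952] 0.55
top [0.45785275 0.06924489 0.80117595] [-2.17764035  2.1506815  -0.17517254] 439.58118598399983
key_grip [0.4892 0.0835 0.1365] 0.44
panel_handle [0.5488 0.0232 0.0972] 0.97
panel [0.5543 0.0248 0.0978] 0.79
key_grip 193 [0.48797062 0.082329   0.13927432] [0.50920063 0.08835008 0.14264392] (487.5408630371094, 82.63018035888672) (43.25084686279297, 11.185808181762695) 0.7121381163597107
panel_handle 16625 [0.55230457 0.02442753 0.09616226] [0.68930047 0.17869068 0.14264392] (567.1130981445312, 16.6461181640625) (196.24525451660156, 297.0382385253906) 10.231274604797363
panel 16473 [0.55194022 0.02422821 0.0961695 ] [0.67829383 0.16403117 0.14264392] (568.132568359375, 15.73089599609375) (195.08489990234375, 298.1243896484375) 10.131257057189941
```

View pics/a.png

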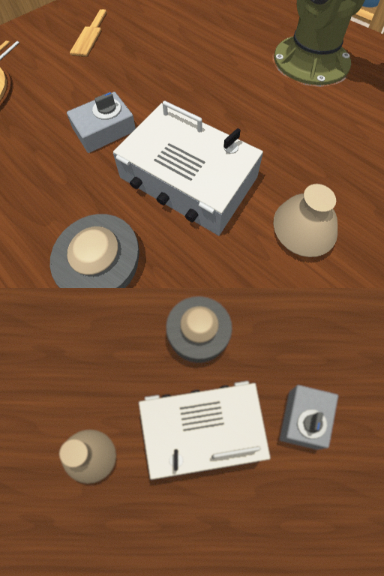

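The pictures show the box with the black key at about (176,460) in the lower (top) view and the handle at (236,453). The decoy dial is on the small box to the right.

```bash
python3 - <<'E'
from h import *
s=st(); print(R.from_rotvec(s['tool_rot']).as_matrix().round(3))
p=ctrl.get_image('top'); C=cloud(p)
m=ctrl.silhouettes('panel',p)[0]['region']&(p['depth']>0)
X=C[m]; 
f=X[(X[:,2]>.09)&(X[:,2]<.102)]; print('face',np.median(f[:,2]),cv2.minAreaRect((f[:,:2]*1000).astype(np.float32)))
M=(m&(C[...,2]>.112)).astype(np.uint8); n,l,stt,c=cv2.connectedComponentsWithStats(M)
for i in range(1,n):
    if stt[i,4]>20:
        Y=C[l==i]; print(stt[i],np.median(Y,0),np.percentile(Y[:,2],[5,95]),cv2.minAreaRect((Y[:,:2]*1000).astype(np.float32)))
E
```

```text
t 0.55 pos [0.1544 0.6314 0.2226] rv [0.376 3.119 0.   ] f [-0.5  0.1  0.4] w 0.9985271343214323 gf 0.0 q [-1.32  0.32 -0.07  1.45  0.02  1.37 -0.06]
[[-0.971  0.237  0.   ]
 [ 0.237  0.971  0.   ]
 [-0.     0.    -1.   ]]
face 0.09608433625413848 ((554.6925659179688, 22.419227600097656), (170.27584838867188, 260.3273010253906), 10.19597053527832)
[282 210  65  17 421] [ 0.50477441 -0.04028302  0.13401528] [0.13028522 0.13624468] ((504.9991455078125, -41.454002380371094), (10.018441200256348, 98.35408020019531), 10.226567268371582)
[231 214   6  30 172] [0.4879352  0.08145791 0.13930805] [0.13694478 0.1411678 ] ((487.547607421875, 81.89871978759766), (43.2688102722168, 7.595705986022949), 0.9694434404373169)
```

Emit:
{"op": "move_arm", "data": {"increments": "14 -23 8 0 0 0.6 0;14 -23 8 0 0 0.6 0;14 -23 8 0 0 0.6 0;14 -23 8 0 0 0.6 0;14 -23 4 0 0 0.6 0;14 -23 0 0 0 0.6 0;14 -23 0 0 0 0.6 0;14 -23 0 0 0 0.6 0"}}

```text
time: 1.32
position: [0.267, 0.4463, 0.2589]
tool_rot: [0.244, 3.132, 0.001]
ft_force: [0.7, -0.1, 0.5]
grip_width: 1.003
grip_force: 0.0
```

Emit:
{"op": "move_arm", "data": {"increments": "14 -23 0 0 0 0.6 0;14 -23 0 0 0 0.6 0;14 -23 0 0 0 0.6 0;14 -23 0 0 0 0.6 0;14 -23 0 0 0 0.6 0;14 -23 0 0 0 0.6 0;14 -23 0 0 0 0.6 0;14 -23 0 0 0 0.6 0"}}

```text
time: 1.98
position: [0.379, 0.2622, 0.2589]
tool_rot: [0.113, 3.139, 0.001]
ft_force: [-0.1, -0.3, 0.4]
grip_width: 1.004
grip_force: 0.0
```

Emit:
{"op": "move_arm", "data": {"increments": "14 -23 0 0 0 0.6 0;14 -23 0 0 0 0.6 0;14 -23 0 0 0 0.6 0;14 -23 0 0 0 0.6 0;14 -23 0 0 0 0.6 0;14 -23 0 0 0 0.6 0;14 -23 0 0 0 0.6 0;0 0 0 0 0 0 0"}}

```text
time: 2.65
position: [0.4788, 0.0965, 0.2591]
tool_rot: [0.011, 3.139, -0.003]
ft_force: [0.8, -0.0, -0.0]
grip_width: 0.999
grip_force: 0.0
```

```bash
python3 - <<'E'
from h import *
s=st(); print(R.from_rotvec(s['tool_rot']).as_matrix().round(3))
p=ctrl.get_image('wrist'); C=cloud(p); print(p['position'])
for r in ctrl.find_in('key_grip',p)[:2]: print(r['score'],r['centre'])
for r in ctrl.silhouettes('key_grip',p)[:1]:
    m=r['region']&(C[...,2]>.132)&(C[...,2]<.15);Y=C[m];print(len(Y),np.median(Y,0),cv2.minAreaRect((Y[:,:2]*1000).astype(np.float32)))
cv2.imwrite('pics/b.png',p['frame'][:,:,::-1])
E
```

```text
t 2.65 pos [0.4788 0.0965 0.2591] rv [ 1.100e-02  3.139e+00 -3.000e-03] f [ 0.8 -0.  -0. ] w 0.9993278257346114 gf 0.0 q [-0.75 -0.06  0.48  1.8   0.03  1.4   1.28]
[[-1.     0.007  0.002]
 [ 0.007  1.    -0.002]
 [-0.002 -0.002 -1.   ]]
[0.3979428  0.0982069  0.42045342]
0.62 [0.4878, 0.084, 0.1377]
359 [0.48423425 0.08388005 0.13937931] ((486.0546569824219, 83.63124084472656), (43.311893463134766, 9.027007102966309), 0.8507999181747437)
```

View pics/b.png

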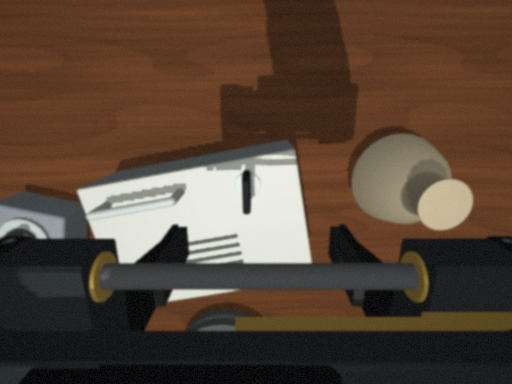

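Emit:
{"op": "move_arm", "data": {"increments": "4 -7 -10 0 0 0 0;4 -6.5 -20 0 0 0.5 0;0 0 -25 0 0 0 0;0 0 -25 0 0 0 0;0 0 -25 0 0 0 0;0 0 -25 0 0 0 0;0 0 -15 0 0 0 0;0 0 -5 0 0 0 0"}}

```text
time: 3.47
position: [0.4818, 0.0889, 0.1052]
tool_rot: [0.018, -3.136, 0.003]
ft_force: [-1.2, -0.8, -0.6]
grip_width: 0.997
grip_force: 0.0
```

Emit:
{"op": "move_arm", "data": {"increments": "0 0 0 0 0 0 120;0 0 0 0 0 0 160;0 0 0 0 0 0 255;0 0 0 0 0 0 255;0 0 0 0 0 0 255;0 0 0 0 0 0 255;0 0 0 0 0 0 255;0 0 0 0 0 0 255", "grip_force": 25}}

```text
time: 4.13
position: [0.4845, 0.0889, 0.1088]
tool_rot: [-0.015, 3.141, 0.0]
ft_force: [-0.7, 0.4, -1.1]
grip_width: 0.482
grip_force: 0.0
```

Emit:
{"op": "move_arm", "data": {"increments": "1.5 -3 0 0 0 0 160;1 -3 0 0 0 0 160;0 0 0 0 0 0 200;0 0 0 0 0 0 255;0 0 0 0 0 0 255;0 0 0 0 0 0 255;0 0 0 0 0 0 255;0 0 0 0 0 0 255"}}

```text
time: 4.8
position: [0.4869, 0.0826, 0.1086]
tool_rot: [0.015, -3.141, 0.001]
ft_force: [0.2, -2.4, 0.7]
grip_width: 0.103
grip_force: 25.0
```

Emit:
{"op": "move_arm", "data": {"increments": "0 0 0 0 0 0 255;0 0 0 0 0 0 255;0 0 0 0 0 0 255;0 0 0 0 0 0 255;0 0 0 0 0 0 255;0 0 0 0 0 0 255;0 0 0 0 0 0 255;0 0 0 0 0 0 255"}}

```text
time: 5.47
position: [0.4869, 0.0826, 0.1086]
tool_rot: [0.015, -3.141, 0.0]
ft_force: [-0.4, -2.8, 1.5]
grip_width: 0.102
grip_force: 25.0
```

Emit:
{"op": "move_arm", "data": {"increments": "0 0 0 0 0 -4 255;0 0 0 0 0 -5 255;0 0 0 0 0 -5 255;0 0 0 0 0 -5 255;0 0 0 0 0 -5 255;0 0 0 0 0 -5 255;0 0 0 0 0 -5 255;0 0 0 0 0 -5 255"}}

```text
time: 6.13
position: [0.487, 0.0829, 0.1086]
tool_rot: [1.04, 2.964, -0.0]
ft_force: [0.2, -2.4, 0.3]
grip_width: 0.102
grip_force: 25.0
```

```bash
python3 - <<'E'
from h import *
s=st(); print(s['torque'],R.from_rotvec(s['tool_rot']).as_matrix().round(3))
E
```

```text
t 6.1333 pos [0.487  0.0829 0.1086] rv [ 1.04   2.964 -0.   ] f [ 0.2 -2.4  0.3] w 0.1023646382153712 gf 24.99660632573068 q [-0.75  0.08  0.55  1.99 -0.05  1.09  0.72]
[-0.51075062 -0.01129157  0.04478756] [[-0.781  0.625  0.   ]
 [ 0.625  0.781 -0.   ]
 [-0.     0.    -1.   ]]
```

Emit:
{"op": "move_arm", "data": {"increments": "0 0 0 0 0 -6 255;0 0 0 0 0 -6 255;0 0 0 0 0 -6 255;0 0 0 0 0 -6 255;0 0 0 0 0 -6 255;0 0 0 0 0 -6 255;0 0 0 0 0 -4 255;0 0 0 0 0 -3 255"}}

```text
time: 6.8
position: [0.4873, 0.083, 0.1086]
tool_rot: [2.052, 2.378, 0.001]
ft_force: [1.6, -2.8, -0.7]
grip_width: 0.099
grip_force: 25.0
```

Emit:
{"op": "move_arm", "data": {"increments": "0 0 0 0 0 0 255;0 0 0 0 0 0 255;0 0 0 0 0 0 255;0 0 0 0 0 0 255;0 0 0 0 0 0 255;0 0 0 0 0 0 255;0 0 0 0 0 0 255;0 0 0 0 0 0 255"}}

```text
time: 7.47
position: [0.4872, 0.083, 0.1086]
tool_rot: [2.049, 2.381, 0.001]
ft_force: [2.8, -1.4, -3.8]
grip_width: 0.106
grip_force: 25.0
```

```bash
python3 - <<'E'
from h import *
s=st(); print(s['torque'],R.from_rotvec(s['tool_rot']).as_matrix().round(3))
E
```

```text
t 7.4667 pos [0.4872 0.083  0.1086] rv [2.049e+00 2.381e+00 1.000e-03] f [ 2.8 -1.4 -3.8] w 0.10552104506858578 gf 24.999824536498636 q [-0.78  0.08  0.59  1.99 -0.05  1.09 -0.02]
[-0.30378259 -0.69247616  0.35556808] [[-0.149  0.989  0.001]
 [ 0.989  0.149  0.   ]
 [-0.     0.001 -1.   ]]
```

Emit:
{"op": "move_arm", "data": {"increments": "0 0 0 0 0 1 60;0 0 0 0 0 0 0;0 0 0 0 0 0 0;0 0 0 0 0 0 0;0 0 0 0 0 0 0;0 0 0 0 0 0 0;0 0 10 0 0 0 0;0 0 20 0 0 0 0"}}

```text
time: 8.13
position: [0.485, 0.0824, 0.1374]
tool_rot: [-2.027, -2.397, 0.007]
ft_force: [0.7, 0.4, -1.3]
grip_width: 0.625
grip_force: 0.0
```

Emit:
{"op": "move_arm", "data": {"increments": "0 0 25 0 0 0.6 0;0 0 25 0 0 0 0;2 -14 10 0 0 0 0;4 -27 0 0 0 0 0;4 -27 0 0 0 0 0;4 -27 0 0 0 0 0;4 -27 0 0 0 0 0;0 -2.5 0 0 0 0 0"}}

```text
time: 8.8
position: [0.5049, -0.049, 0.1991]
tool_rot: [2.024, 2.399, -0.002]
ft_force: [-1.1, -0.5, 0.1]
grip_width: 0.998
grip_force: 0.0
```

```bash
python3 - <<'E'
from h import *
s=st(); print(R.from_rotvec(s['tool_rot']).as_matrix().round(3))
for n in ['top','wrist']:
    p=ctrl.get_image(n); C=cloud(p)
    if n=='wrist': cv2.imwrite('pics/c.png',p['frame'][:,:,::-1])
    ks=ctrl.silhouettes('key_grip',p)
    for r in ks[:2]:
        m=r['region']&(C[...,2]>.132)&(C[...,2]<.15);Y=C[m]
        if len(Y)>20: print(n,r['score'],len(Y),np.median(Y,0),cv2.minAreaRect((Y[:,:2]*1000).astype(np.float32)))
p=ctrl.get_image('scene'); cv2.imwrite('pics/d.png',p['frame'][:,:,::-1])
E
```

```text
t 8.8 pos [ 0.5049 -0.049   0.1991] rv [ 2.024e+00  2.399e+00 -2.000e-03] f [-1.1 -0.5  0.1] w 0.9981917425942847 gf 0.0 q [-0.66  0.02  0.72  1.86 -0.01  1.27  0.23]
[[-0.168  0.986  0.001]
 [ 0.986  0.168 -0.003]
 [-0.003  0.001 -1.   ]]
top 0.66 158 [0.48798296 0.07964239 0.13924275] ((488.02655029296875, 80.36177062988281), (8.829946517944336, 40.94270324707031), 10.24316692352295)
wrist 0.63 858 [0.486815   0.08253375 0.13935947] ((486.7616882324219, 82.46087646484375), (8.616787910461426, 41.76202392578125), 10.780036926269531)
```

View pics/d.png

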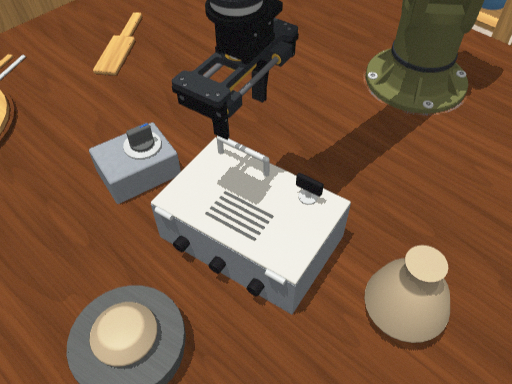

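View pics/c.png

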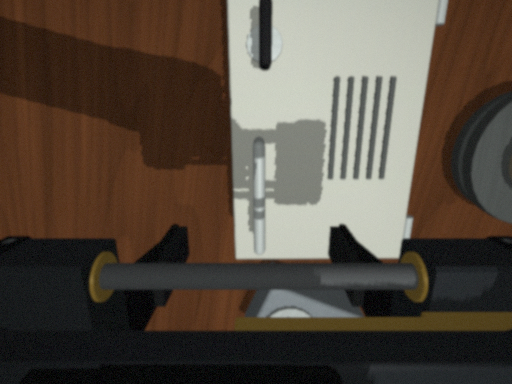

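The key now lies parallel to the front edge: its top-view rectangle is at 10.2°, matching the panel yaw. In the wrist view the bar is at (259,195), between the fingers. Next I lower onto the handle.

Emit:
{"op": "move_arm", "data": {"increments": "0 3 -10 0 0 0 0;0 4 -20 0 0 0 0;0 0 -20 0 0 0 0;0 0 -20 0 0 0 0;0 0 -12 0 0 0 0;0 0 -6 0 0 0 0;0 0 0 0 0 0 0;0 0 0 0 0 0 120", "grip_force": 30}}

```text
time: 9.72
position: [0.5052, -0.0343, 0.1108]
tool_rot: [2.015, 2.41, 0.0]
ft_force: [-0.2, -1.3, 0.1]
grip_width: 0.977
grip_force: 0.0
```

Emit:
{"op": "move_arm", "data": {"increments": "0 0 0 0 0 0 160;0 0 0 0 0 0 160;0 0 0 0 0 0 160;0 0 0 0 0 0 160;0 0 0 0 0 0 200;0 0 0 0 0 0 200;0 0 0 0 0 0 200;0 0 0 0 0 0 200"}}

```text
time: 10.38
position: [0.5049, -0.0346, 0.1106]
tool_rot: [2.016, 2.409, 0.0]
ft_force: [0.4, -0.8, -0.1]
grip_width: 0.403
grip_force: 0.0
```

Emit:
{"op": "move_arm", "data": {"increments": "0 0 0 0 0 0 255;0 0 0 0 0 0 255;0 0 0 0 0 0 255;0 0 0 0 0 0 255;0 0 0 0 0 0 255;0 0 0 0 0 0 255;0 0 0 0 0 0 255;0 0 0 0 0 0 255"}}

```text
time: 11.05
position: [0.5034, -0.0348, 0.1104]
tool_rot: [-2.015, -2.407, 0.003]
ft_force: [-6.0, -0.3, 5.5]
grip_width: 0.102
grip_force: 30.0
```

```bash
python3 - <<'E'
import numpy as np
def f(th,k=.5):
    t=np.radians(th);u=-145*np.cos(t)+40*np.sin(t);w=145*np.sin(t)+40*np.cos(t);a=t*k
    return np.array([u+19*np.sin(a),w-19*np.cos(a)])
ths=np.arange(0,105,4.)
for a,b in zip(ths,ths[1:]):
    d=f(b)-f(a); print(b,np.round([d[0]*.984,d[0]*.177,d[1]],1))
E
```

```text
4.0 [ 3.7  0.7 10. ]
8.0 [4.4 0.8 9.8]
12.0 [5.1 0.9 9.5]
16.0 [5.7 1.  9.2]
20.0 [6.3 1.1 8.9]
24.0 [6.9 1.2 8.5]
28.0 [7.5 1.3 8. ]
32.0 [8.  1.4 7.5]
36.0 [8.5 1.5 7. ]
40.0 [8.9 1.6 6.5]
44.0 [9.3 1.7 5.9]
48.0 [9.7 1.7 5.3]
52.0 [10.   1.8  4.6]
56.0 [10.3  1.8  4. ]
60.0 [10.5  1.9  3.3]
64.0 [10.6  1.9  2.6]
68.0 [10.8  1.9  1.9]
72.0 [10.8  1.9  1.2]
76.0 [10.9  2.   0.5]
80.0 [10.8  1.9 -0.2]
84.0 [10.7  1.9 -0.9]
88.0 [10.6  1.9 -1.6]
92.0 [10.4  1.9 -2.3]
96.0 [10.2  1.8 -3. ]
100.0 [ 9.9  1.8 -3.7]
104.0 [ 9.6  1.7 -4.3]
```

Emit:
{"op": "move_arm", "data": {"increments": "3.7 0.7 10 -0.35 1.97 0 255;4.4 0.8 9.8 -0.35 1.97 0 255;5.1 0.9 9.5 -0.35 1.97 0 255;5.7 1 9.2 -0.35 1.97 0 255;6.3 1.1 8.9 -0.35 1.97 0 255;6.9 1.2 8.5 -0.35 1.97 0 255;7.5 1.3 8 -0.35 1.97 0 255;8 1.4 7.5 -0.35 1.97 0 255"}}

```text
time: 11.72
position: [0.541, -0.0281, 0.1835]
tool_rot: [-1.878, -2.235, 0.344]
ft_force: [-30.4, -1.3, 22.1]
grip_width: 0.102
grip_force: 30.1
```

```bash
python3 - <<'E'
from h import *
s=st(); T=R.from_rotvec(s['tool_rot']).as_matrix(); print(T.round(3), s['position']-.019*T[:,2])
p=ctrl.get_image('scene'); cv2.imwrite('pics/e.png',p['frame'][:,:,::-1])
E
```

```text
t 11.7167 pos [ 0.541  -0.0281  0.1835] rv [-1.878 -2.235  0.344] f [-30.4  -1.3  22.1] w 0.1019678649802045 gf 30.1115286257118 q [-0.56  0.42  0.7   1.54 -0.18  1.58  0.34]
[[-0.172  0.938 -0.301]
 [ 0.985  0.165 -0.048]
 [ 0.005 -0.304 -0.953]] [ 0.54669154 -0.02719645  0.20161257]
```

View pics/e.png

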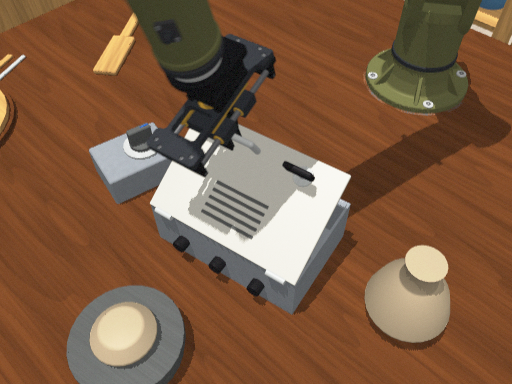

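The tool's tilt direction was right, since the face ends up pointing away from the robot. The sign of the TCP offset in my path was wrong, which caused the 30 N side force. The panel is at about 32° and the grip has held, so I'm recomputing the rest of the path.

```bash
python3 - <<'E'
import numpy as np
H=np.array([647.7,-15.8-0,90.])
px=np.array([.984,.177,0]);
def f(th,tau):
    t=np.radians(th);u=-145*np.cos(t)+40*np.sin(t);w=145*np.sin(t)+40*np.cos(t);a=np.radians(tau)
    P=H+px*(u-19*np.sin(a))+np.array([0,0,w-19*np.cos(a)]); return P+np.array([-.177,.984,0])*6.5
print('want now',f(32,16.5),f(33,17.5))
ths=np.arange(32,101,4.);tau=lambda th:16+(th-32)/66*14
for a,b in zip(ths,ths[1:]):
    print(b,np.round(f(b,tau(b))-f(a,tau(a)),1),np.round(f(b,tau(b)),1))
E
```

```text
want now [541.097669  -28.3724696 182.5426422] [542.70298016 -28.08370936 184.39886073]
36.0 [7.6 1.4 6.9] [548.8 -27.  189.4]
40.0 [8.  1.4 6.3] [556.9 -25.5 195.7]
44.0 [8.4 1.5 5.7] [565.3 -24.  201.5]
48.0 [8.8 1.6 5.1] [574.1 -22.4 206.6]
52.0 [9.1 1.6 4.5] [583.3 -20.8 211.1]
56.0 [9.4 1.7 3.8] [592.7 -19.1 214.9]
60.0 [9.6 1.7 3.1] [602.3 -17.4 217.9]
64.0 [9.8 1.8 2.4] [612.1 -15.6 220.3]
68.0 [10.   1.8  1.7] [622.1 -13.8 222. ]
72.0 [10.   1.8  1. ] [632.1 -12.  223. ]
76.0 [10.1  1.8  0.2] [642.2 -10.2 223.2]
80.0 [10.1  1.8 -0.5] [652.3  -8.4 222.7]
84.0 [10.   1.8 -1.2] [662.3  -6.6 221.5]
88.0 [ 9.9  1.8 -1.9] [672.2  -4.8 219.5]
92.0 [ 9.7  1.7 -2.7] [681.9  -3.  216.9]
96.0 [ 9.5  1.7 -3.4] [691.4  -1.3 213.5]
100.0 [ 9.2  1.7 -4. ] [7.006e+02 3.000e-01 2.095e+02]
```

Emit:
{"op": "move_arm", "data": {"increments": "-5 0 0 0 0 0 255;-1 1.4 4 -0.15 0.84 0 255;5 1.4 7 -0.15 0.84 0 255;8 1.5 7.5 -0.15 0.84 0 255;8.8 1.6 5.1 -0.15 0.84 0 255;9.1 1.6 4.5 -0.15 0.84 0 255;9.4 1.7 3.8 -0.15 0.84 0 255;0 0 0 0 0 0 255"}}

```text
time: 12.43
position: [0.586, -0.02, 0.2142]
tool_rot: [-1.847, -2.201, 0.422]
ft_force: [-4.4, -3.8, 4.3]
grip_width: 0.108
grip_force: 30.0
```

```bash
cat > pn.py <<'E'
from h import *
s=st(); T=R.from_rotvec(s['tool_rot']).as_matrix(); g=(np.array(s['position'])-.019*T[:,2])*1000-np.array([647.7,-15.8,90])
u=g@[.984,.177,0]; print('tau',np.degrees(np.arcsin(-T[:,2]@[.984,.177,0])),'r',np.hypot(u,g[2]),'theta',np.degrees(np.arctan2(g[2],-u))-15.4)
E
python3 pn.py
```

```text
t 12.4333 pos [ 0.586  -0.02    0.2142] rv [-1.847 -2.201  0.422] f [-4.4 -3.8  4.3] w 0.1079202407781379 gf 30.00338315963745 q [-0.5   0.55  0.69  1.32 -0.21  1.74  0.35]
tau 21.494816997875677 r 152.0083765959332 theta 53.5992672046718
```

Emit:
{"op": "move_arm", "data": {"increments": "7 1.3 2 -0.15 0.84 0 255;9.6 1.7 3.1 -0.15 0.84 0 255;9.8 1.8 2.4 -0.15 0.84 0 255;10 1.8 1.7 -0.15 0.84 0 255;10 1.8 1 -0.15 0.84 0 255;10.1 1.8 0.2 -0.15 0.84 0 255;10.1 1.8 -0.5 -0.15 0.84 0 255;0 0 0 0 0 0 255"}}

```text
time: 13.1
position: [0.6542, -0.0078, 0.2255]
tool_rot: [-1.796, -2.14, 0.523]
ft_force: [0.3, -4.4, 9.9]
grip_width: 0.1
grip_force: 30.0
```

```bash
python3 pn.py
```

```text
t 13.1 pos [ 0.6542 -0.0078  0.2255] rv [-1.796 -2.14   0.523] f [ 0.3 -4.4  9.9] w 0.09964818254078121 gf 30.015907287597656 q [-0.38  0.79  0.65  0.96 -0.29  1.96  0.35]
tau 27.18455310998547 r 153.28899633938664 theta 80.78157023745712
```

Emit:
{"op": "move_arm", "data": {"increments": "10.3 1.8 -1.5 0.1 -0.6 0 255;10.3 1.8 -2 0.1 -0.6 0 255;10.2 1.8 -3 0.1 -0.6 0 255;10 1.8 -3.4 0.1 -0.6 0 255;9.5 1.7 -4 0.1 -0.6 0 255;0 0 0 0 0 0 255;0 0 0 0 0 0 255;0 0 0 0 0 0 255"}}

```text
time: 13.77
position: [0.7055, 0.0014, 0.2103]
tool_rot: [-1.826, -2.178, 0.464]
ft_force: [3.5, -4.1, 2.0]
grip_width: 0.105
grip_force: 30.0
```

```bash
python3 - <<'E'
import pn
from h import *
p=ctrl.get_image('scene'); cv2.imwrite('pics/f.png',p['frame'][:,:,::-1])
E
```

```text
t 13.7667 pos [0.7055 0.0014 0.2103] rv [-1.826 -2.178  0.464] f [ 3.5 -4.1  2. ] w 0.10457060882484236 gf 30.002235174179077 q [-0.33  0.87  0.64  0.83 -0.34  1.95  0.32]
tau 23.802517301523718 r 153.414595001225 theta 100.74184603584375
```

View pics/f.png

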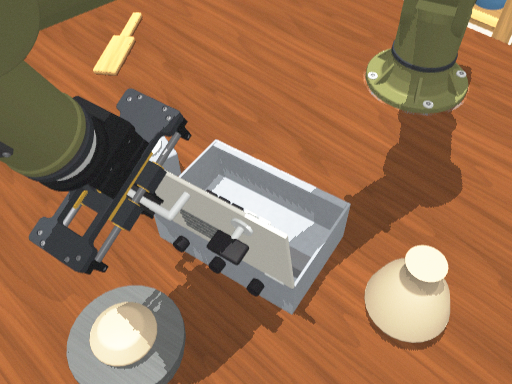

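The panel stands leaning back at about 100°, with the key at (228,245) in the scene view. I'll open the fingers slightly and withdraw along the tool axis.

Emit:
{"op": "move_arm", "data": {"increments": "0 0 0 0 0 0 200;0 0 0 0 0 0 178;1 0 0 0 0 0 178;1 0 0 0 0 0 178;1 0 0 0 0 0 178;0 0 0 0 0 0 178;0 0 0 0 0 0 178;0 0 0 0 0 0 178"}}

```text
time: 14.48
position: [0.7067, 0.004, 0.2098]
tool_rot: [-1.82, -2.175, 0.464]
ft_force: [0.7, 0.6, -0.3]
grip_width: 0.299
grip_force: 0.0
```

Emit:
{"op": "move_arm", "data": {"increments": "2 0.4 4.5 0 0 0 178;4 0.7 9 0 0 0 178;4 0.7 9 0 0 0 178;6 1 13 0 0 0 178;8 1.4 18 0 0 0 178;8 1.4 18 0 0 0 178;8 1.4 18 0 0 0 178;6 1 18 0 0 0 178"}}

```text
time: 15.15
position: [0.7208, 0.009, 0.2843]
tool_rot: [-1.845, -2.21, 0.421]
ft_force: [0.4, 0.1, -0.3]
grip_width: 0.301
grip_force: 0.0
```

Emit:
{"op": "move_arm", "data": {"increments": "0 0 18 0 0 0 178;0 0 18 0 0 0 178;0 0 18 0 0 0 178;0 0 10 0 0 0 178;0 0 5 0 0 0 178;0 0 0 0 0 0 178;0 0 0 0 0 0 178;0 0 0 0 0 0 178"}}

```text
time: 15.82
position: [0.7001, 0.0073, 0.3286]
tool_rot: [-1.865, -2.237, 0.393]
ft_force: [0.6, 0.1, -0.1]
grip_width: 0.301
grip_force: 0.0
```

```bash
python3 - <<'E'
from h import *
st()
for n in ['scene','top']:
    p=ctrl.get_image(n)
    if n=='scene': cv2.imwrite('pics/g.png',p['frame'][:,:,::-1])
    C=cloud(p)
    for r in ctrl.silhouettes('panel',p)[:1]:
        X=C[r['region']&(C[...,2]>.11)&(C[...,2]<.27)]; g=X*1000-[647.7,-15.8,90]; u=g@[.984,.177,0]
        print(n,r['score'],len(X),[(z,np.percentile(u[abs(g[:,2]-z)<8],[5,25,50]).round(1)) for z in (40,80,120,150,165) if (abs(g[:,2]-z)<8).sum()>5], g[:,2].max())
E
```

```text
t 15.8167 pos [0.7001 0.0073 0.3286] rv [-1.865 -2.237  0.393] f [ 0.6  0.1 -0.1] w 0.30061996005145764 gf 0.0 q [-0.17  0.73  0.24  0.7  -0.09  2.05  0.19]
top 0.78 4123 [(40, array([6.2, 7.1, 7.9])), (80, array([13.9, 14.8, 15.6])), (120, array([21.6, 22.5, 23.2])), (150, array([18.2, 27.8, 28.9])), (165, array([30.4, 31.4, 32.5]))] 168.57976513715954
```

View pics/g.png

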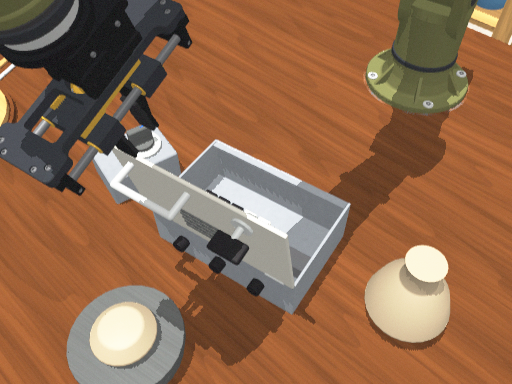

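The panel leans back at about 101° (slope from the top view) and the gripper is clear. I'll move joint 6 off its limit, then hand in.

Emit:
{"op": "move_arm", "data": {"increments": "0 0 0 0.3 -1.9 0 178;0 0 0 0.3 -1.9 0 178;0 0 0 0.3 -1.9 0 178;0 0 0 0.3 -1.9 0 178;0 0 0 0.3 -1.9 0 178;0 0 0 0 0 0 178;0 0 0 0 0 0 178;0 0 0 0 0 0 178"}}

```text
time: 16.68
position: [0.7002, 0.0073, 0.3295]
tool_rot: [-1.95, -2.334, 0.214]
ft_force: [-0.5, -1.0, -0.7]
grip_width: 0.3
grip_force: 0.0
```

```bash
python3 - <<'E'
from h import *
st()
p=ctrl.get_image('top');C=cloud(p)
r=ctrl.silhouettes('key_grip',p)
for k in r[:2]:
    Y=C[k['region']&(p['depth']>0)]; print(k['score'],len(Y),np.median(Y,0),np.ptp(Y,0))
print(ctrl.close_job())
E
```

```text
t 16.6833 pos [0.7002 0.0073 0.3295] rv [-1.95  -2.334  0.214] f [-0.5 -1.  -0.7] w 0.3002321711138122 gf 0.0 q [-0.2   0.56  0.24  0.93 -0.08  1.82  0.18]
the job is handed in; nothing more can be done
None
```

The key is turned its full quarter turn, the panel stands open leaning back at about 101°, the gripper has let go and is clear, and the job was handed in at 16.7 s; joint 6 touched its 2.05 rad range limit briefly during the withdrawal before I moved it off.

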